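# Pour drawer knobs from a carton into a kit pail

### The job

In the volunteers' paint-kit store, fold the white spout of the green-banded carton fully out by its red tab while the carton is still upright, then tip the carton right over with the yellow handle so that all four wooden knobs inside pour into the clear pail in front of it. The pail must still stand upright with all four knobs in it.

Things in the scene. Friction and masses are not known exactly. Their poses are not given: they have to be found in the camera images.
- spout (a joint): Angle (rad) of the spout: a white flap 64 mm wide, 46 mm tall in the carton's front face, hinged along its lower edge. 0 = folded shut, flush; grows as its top comes outwards and down; 0.95 = fully out (stop). It stays where it is left (about 1.5 N at the tab moves it).
- tab (a point): Centre of the spout's red pull tab: an upright fin 10 mm thick along y, 38 mm long outwards from the flap, 20 mm tall, free on both sides. Axes turn with the flap; when shut on the upright carton -x points out of the carton's front (the way it pours), y lies along the hinge, parallel to the tipping axis, z up. The flap's hinge line is at (26, 0, -36) mm in these axes.
- carton (a joint): Tipping angle (rad) of the green-banded cardboard carton, 70 mm deep, 80 wide, 130 tall, in a steel cradle between two blue posts of a fixed stand. 0 = upright (start), grows as it tips forwards over the pail, 2.2 = fully over, mouth down (stop). Axis level, 200 mm above the table. Stiff: stays where it is left; 2 to 4 N at the handle moves it.
- handle (a point): Centre of the yellow handle behind the carton: round grip 28 mm across, 26 mm wide along y, its end faces free, on a 12 mm stem, 40 mm behind the cradle. It may turn between fingers. Axes turn with the carton; when upright x points backwards away from it, y along the tipping axis, z up. The tipping axis is at (-93, 0, -80) mm in these axes. Carton top: 10 mm higher.
- pail: Clear square pail with a white rim, loose, 150 x 150 mm outside, 90 mm tall, walls 4 mm, standing on the table before the stand, where the tipped carton's spout will point. Origin: centre of its underside; z up.
- knob0 (a point): Centre of wooden drawer knob 1 of 4: a plain 20 mm ball with a brass insert, loose inside the closed carton at the start (out of sight).
- knob1 (a point): Centre of wooden drawer knob 2 of 4: a plain 20 mm ball with a brass insert, loose inside the closed carton at the start (out of sight).
- knob2 (a point): Centre of wooden drawer knob 3 of 4: a plain 20 mm ball with a brass insert, loose inside the closed carton at the start (out of sight).
- knob3 (a point): Centre of wooden drawer knob 4 of 4: a plain 20 mm ball with a brass insert, loose inside the closed carton at the start (out of sight).

How it is judged:
By the outcome, as a careful person would: the job done as asked, in the order asked, and still so for the second after the job is handed in, with the robot touching nothing.
It also fails if it takes over 61 s, if anything falls off the work surface, if the arm or the gripper's body presses on something with over 40 N, if the wrist force passes 120 N, or if a joint passes its speed limit or range.

### The arm

A 7-joint arm with a two-finger parallel gripper is mounted at the origin on the work surface. World frame = base frame: x ahead of the robot, y to its left, z up, the work surface at z = 0. Lengths are in mm, angles in rad, forces in N, time in s.
With the tool pointing down it reaches from about 400 to 875 mm from the base axis. Payload 4.4 kg.
Tool frame: the origin (TCP) lies at the very end of the fingers, on their centre line; the grasp point (between the pads) lies 19 mm behind it; z points along the fingers, y is the direction in which the jaws open and shut (so a half turn about z gives the same grasp; the last joint's range is limited). The gripper opens to 85 mm and grips with 20 to 120 N. Pads are 22 mm wide; open, the fingers measure 114 mm over their backs; the gripper's body (76 mm by 85 mm) begins 54 mm behind the grasp point. The pads swing forward as they close: fully open they stand 13 mm farther back than shut.
Start: joints at [-1.187, 0.628, 0.038, 1.517, -0.027, 0.996, -0.02], TCP at [282.59, 585.372, 231.313] pointing down, gripper open.
Joint ranges: [-3.06, 3.06], [-0.37, 2.12], [-1.25, 1.32], [0.18, 2.47], [-1.1, 4.24], [0.23, 1.98], [-2.94, 2.94]. Speed limits (rad/s): [2.57, 2.57, 3.14, 3.14, 3.14, 3.14, 3.14].

### API

Orientations are given as [roll, pitch, yaw] about the fixed x, y, z axes, in that order (R = Rz(yaw) Ry(pitch) Rx(roll)).
In Python, from cell import read_state, get_image, calibration, finish_job gives the robot as it stands. The module is installed in compiled form; this text tells all that it offers.
- The arm moves only by the tool apply_moves, never from a script. Its argument "increments" is a list of rows, each an object of numbers: "tx", "ty", "tz": the shift along the world's x, y, z in m; "rx", "ry", "rz": the turn, a rotation vector about the world's x, y, z in units of 5 degrees (1.0 is 5 degrees); "claw": the finger opening in m, from 0 to 0.0854. In form: [{"tx": .., "ty": .., "tz": .., "rx": .., "ry": .., "rz": .., "claw": ..}, ...]. A call has 1 to 12 rows; each row is the pose to reach, as a shift and turn from the pose commanded when the call began; what a row does not reach only later rows make up. A row lasts 1/10 s, in which the tool goes at most 50 mm and 8.59 degrees, less where a joint would pass 70% of its speed; a pose out of reach is approached as far as the arm can. A call with a gripper value outside its range is refused whole. The fingers move at their own pace and stop on an object; the grip force is fixed at half the most. Time passes only in rows, so rows that repeat a pose let the fingers close. It gives the time, the measured TCP pose, the force and the opening at its end, in the units of the state.
- read_state(): the state, without advancing time (a new reading comes with each control period).
- get_image(name): name is "scene" or "top"; returns the picture (400x640x3 uint8, red, green, blue); there is no depth.
- calibration(name): a dict with "camera_matrix" (3x3 intrinsics, pixels), "origin" and "attitude" of the camera in the world. Camera axes: x right, y up, looking along -z (the intrinsics and any distortion apply to the point x, -y, -z); pixel columns grow to the right and rows downward; lengths in mm; the calibration is good to about 2 mm. A picture is of the moment at which its call begins. calibration takes no time and is no camera call.
- finish_job(): hands the job in, once; it reports no verdict.
The state is a dict: "clock": time; "qpos": joint angles; "qd": joint speeds; "tau": joint torques, N m; "eef_pos": TCP position; "tool_rot": TCP orientation; "force": force on the tool from outside, world axes, zero at the start; "torque": the same for the moment, N m; "width": finger opening in mm.
Only numpy, scipy, OpenCV 4.12 (cv2) and the standard library are available. Lean on these libraries where they do the work, as an engineer would, in place of code of your own. Each camera call takes 0.05 s, during which the arm holds its last target. There are 200 camera calls.

## Working session

There is one attempt and no reset: what is moved stays moved. The work goes in short steps, Python scripts to look and compute and a tool call to move; the robot and the scene stay as the last step left them, time stands still between calls to the robot, and variables do not carry over. Pictures are saved under pics/ and viewed, about 8 in all and at most 12, crops included, and the job is handed in when it is done.

Besides the shell and the picture viewer there is one more tool, called after "Call:" as a command line: name --argument value ..., lists and objects as JSON in quotes. apply_moves: Moves the arm, as the interface text tells. Its arguments: {"type":"object","properties":{"increments":{"type":"array"}},"required":["increments"]}

```bash
mkdir -p pics; python3 - <<'E'
from cell import *
import cv2
print(read_state())
for n in("scene","top"):
    cv2.imwrite(f"pics/{n}0.png",get_image(n)[...,::-1]); print(n,calibration(n))
E
```

```text
{'clock': 0.0, 'qpos': array([-1.18680738,  0.62931707,  0.03843775,  1.51838648, -0.02699378,
        0.99632946, -0.01998585]), 'qd': array([ 9.37804034e-05, -3.24817759e-04,  1.82724956e-04, -1.34194911e-03,
       -6.16153806e-04,  2.63163140e-04,  1.45068647e-03]), 'tau': array([ 4.62803018e-04, -5.63410699e+01,  1.22599114e+00, -1.93440807e+01,
        1.09496748e-02,  1.05620432e-02,  9.18709333e-06]), 'eef_pos': array([282.29811938, 584.78338684, 230.40195703]), 'tool_rot': array([-3.13967036e+00,  2.72193119e-05,  2.69182424e+00]), 'force': array([ 0.23321253, -0.97635049, -0.16761493]), 'torque': array([-0.03580338,  0.03818604, -0.01202085]), 'width': 85.47344530371016}
scene {'camera_matrix': array([[379.79005112,   0.        , 320.41668311],
       [  0.        , 379.79005112, 207.18592891],
       [  0.        ,   0.        ,   1.        ]]), 'origin': array([ 792.69532618, -368.6302968 ,  686.62423544]), 'attitude': array([0.70416661, 0.0112437 , 0.58727535])}
top {'camera_matrix': array([[414.74486207,   0.        , 315.99290858],
       [  0.        , 414.74486207, 204.06388598],
       [  0.        ,   0.        ,   1.        ]]), 'origin': array([531.44420955, -19.1600369 , 861.54029879]), 'attitude': array([ 0.07585375,  0.02381262, -1.57879288])}
```

View pics/scene0.png

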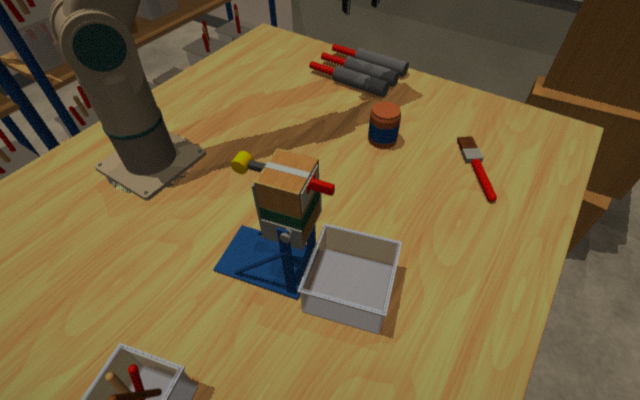

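View pics/top0.png

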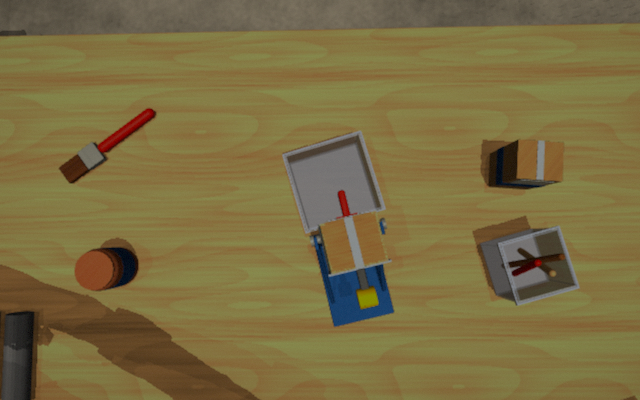

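The scene view shows the yellow handle at (242,162), the red tab at (320,187) and the pail around (352,275). In the top view the handle is at (368,298), the tab at (343,203) and the pail at (333,180). The carton pours towards roughly +x.

```bash
cat > h.py <<'E'
import numpy as np, cv2
from cell import *
from scipy.spatial.transform import Rotation as Ro
def ray(n,p):
    c=calibration(n);K=c["camera_matrix"];R=Ro.from_euler('xyz',c["attitude"]).as_matrix()
    d=np.array([(p[0]-K[0,2])/K[0,0],-(p[1]-K[1,2])/K[1,1],-1]);return c["origin"],R@d
def proj(n,P):
    c=calibration(n);K=c["camera_matrix"];R=Ro.from_euler('xyz',c["attitude"]).as_matrix()
    q=R.T@(np.array(P,float)-c["origin"]);return np.array([K[0,2]-K[0,0]*q[0]/q[2],K[1,2]+K[1,1]*q[1]/q[2]]).round(1)
def plane(n,p,z):
    o,d=ray(n,p);return (o+d*(z-o[2])/d[2]).round(1)
def tri(p,q):
    o1,d1=ray("scene",p);o2,d2=ray("top",q)
    t=np.linalg.lstsq(np.c_[d1,-d2],o2-o1,rcond=None)[0];a=o1+t[0]*d1;b=o2+t[1]*d2
    return ((a+b)/2).round(1),np.linalg.norm(a-b).round(1)
def blob(im,roi,col):
    x0,y0,x1,y1=roi;hsv=cv2.cvtColor(im,cv2.COLOR_RGB2HSV)
    lo,hi={"red":((0,180,80),(6,255,255)),"yel":((25,190,100),(33,255,255))}[col]
    m=cv2.inRange(hsv,lo,hi)
    if col=="red": m|=cv2.inRange(hsv,(174,180,80),(180,255,255))
    k=np.zeros_like(m);k[y0:y1,x0:x1]=m[y0:y1,x0:x1]
    n,l,s,c=cv2.connectedComponentsWithStats(k);
    if n<2:return None
    i=1+s[1:,4].argmax();r=cv2.minAreaRect(np.argwhere(l==i)[:,::-1].astype(np.float32))
    return c[i].round(1),s[i],cv2.boxPoints(r).round(1).tolist()
E
python3 - <<'E'
from h import *
S=cv2.imread("pics/scene0.png")[...,::-1].copy();T=cv2.imread("pics/top0.png")[...,::-1].copy()
r=[blob(S,(225,145,256,178),"yel"),blob(T,(350,280,385,312),"yel"),blob(S,(300,170,340,200),"red"),blob(T,(330,183,355,216),"red")]
for a in r:print(a)
print("handle",tri(r[0][0],r[1][0]),plane("top",r[1][0],285))
print("tab",tri(r[2][0],r[3][0]))
for p in [(283,154),(359,131),(384,210),(308,232)]: print("rim",plane("top",p,90))
for p in [(320,216),(381,211),(389,263),(330,277)]: print("cartontop",plane("top",p,290))
for p in [(334,325),(394,313)]:print("base",plane("top",p,5))
v=[np.hstack([cv2.resize(S[130:300,200:400],None,fx=2,fy=2,interpolation=2),cv2.resize(T[170:340,270:470],None,fx=2,fy=2,interpolation=2)])]
cv2.imwrite("pics/z0.png",v[0][...,::-1])
E
```

```text
(array([240.4, 156.5]), array([232, 151,  17,  12, 131], dtype=int32), [[230.5, 159.5], [242.5, 147.5], [249.0, 154.0], [237.0, 166.0]])
(array([367.4, 299.1]), array([357, 291,  21,  17, 266], dtype=int32), [[356.8999938964844, 293.6000061035156], [375.0, 290.0], [377.8999938964844, 304.3999938964844], [359.79998779296875, 308.0]])
(array([320.1, 183.9]), array([307, 174,  27,  17, 191], dtype=int32), [[306.3999938964844, 186.6999969482422], [313.6000061035156, 173.8000030517578], [334.5, 185.39999389648438], [327.29998779296875, 198.3000030517578]])
(array([343.3, 203. ]), array([338, 191,  12,  25, 164], dtype=int32), [[337.1000061035156, 191.5], [343.20001220703125, 189.89999389648438], [349.3999938964844, 214.39999389648438], [343.20001220703125, 215.89999389648438]])
handle (array([445.1, -74.7, 293.5]), np.float64(1.7)) [444.4 -75.  285. ]
tab (array([574.7, -45.5, 281.2]), np.float64(5.2))
rim [685.6  60.3  90. ]
rim [727.7 -83.5  90. ]
rim [ 577.9 -127.5   90. ]
rim [538.3  14.   90. ]
cartontop [558.4 -11.3 290. ]
cartontop [564.6 -95.3 290. ]
cartontop [ 493.5 -104.7  290. ]
cartontop [475.1 -24.2 290. ]
base [350.8 -33.8   5. ]
base [ 374.2 -155.3    5. ]
```

View pics/z0.png

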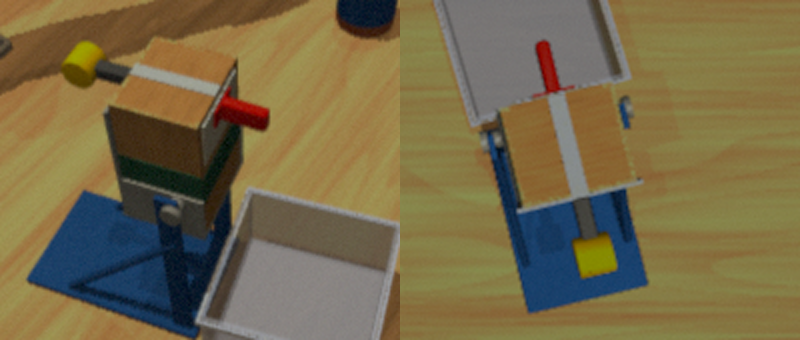

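```bash
python3 - <<'E'
from h import *
for p in [(316.5,240),(383.5,225)]: print("pin",plane("top",p,200))
a=np.radians(11.5);u=np.array([np.cos(a),np.sin(a),0]);v=np.array([-u[1],u[0],0]);z=np.array([0,0,1])
H=np.array([446,-75,280.])
A=H+93*u-80*z;print("axis",A)
pr=lambda n,P:print(n,[proj(c,P).tolist() for c in("scene","top")])
pr("H",H);pr("Htop",H+14*z)
pr("pinL",A+46*v);pr("pinR",A-46*v)
for zt in(265,272,279):
  T=A+43*u;T[2]=zt
  print(zt)
  pr("tip top",T+19*u+10*z);pr("tip bot",T+19*u-10*z);pr("root top",T-19*u+10*z)
for s in(1,-1):
  for f in(17,-53): pr(f"carton {f} {s}",A+f*u+40*s*v+90*z)
C=np.array([632.4,-34,90]);print("pail",(C-A)@u,(C-A)@v,[((np.array(P)-A)@u).round() for P in[(685.6,60.3,90),(727.7,-83.5,90),(577.9,-127.5,90),(538.3,14,90)]])
E
```

```text
pin [524.6  -4.2 200. ]
pin [ 547.5 -110.8  200. ]
axis [537.13299753 -56.4587821  200.        ]
H [[242.8, 163.3], [367.0, 297.4]]
Htop [[241.3, 156.6], [368.0, 298.9]]
pinL [[310.6, 193.8], [321.0, 237.8]]
pinR [[287.9, 233.6], [377.7, 225.8]]
265
tip top [[335.6, 192.3], [343.0, 188.5]]
tip bot [[335.3, 201.3], [342.4, 190.1]]
root top [[311.8, 185.5], [348.7, 214.7]]
272
tip top [[335.7, 189.1], [343.2, 188.0]]
tip bot [[335.4, 198.2], [342.6, 189.5]]
root top [[311.6, 182.2], [349.0, 214.4]]
279
tip top [[335.8, 185.8], [343.4, 187.4]]
tip bot [[335.5, 195.1], [342.8, 189.0]]
root top [[311.5, 178.9], [349.3, 214.2]]
carton 17 1 [[317.5, 159.9], [322.0, 225.1]]
carton -53 1 [[276.5, 148.8], [332.6, 275.4]]
carton 17 -1 [[295.8, 195.9], [378.9, 213.0]]
carton -53 -1 [[252.0, 182.8], [390.1, 263.3]]
pail 97.83205025242769 3.0147299140884627 [np.float64(169.0), np.float64(181.0), np.float64(26.0), np.float64(15.0)]
```

Call:
apply_moves --increments '[{"tz":0.05,"claw":0},{"tx":0.02,"ty":-0.04,"tz":0.1,"rz":1,"claw":0},{"tx":0.31,"ty":-0.627,"tz":0.11,"rz":7.56,"claw":0},{"tx":0.31,"ty":-0.627,"tz":0.11,"rz":7.56,"claw":0},{"tx":0.31,"ty":-0.627,"tz":0.11,"rz":7.56,"claw":0},{"tx":0.31,"ty":-0.627,"tz":0.11,"rz":7.56,"claw":0},{"tx":0.31,"ty":-0.627,"tz":0.11,"rz":7.56,"claw":0},{"tx":0.31,"ty":-0.627,"tz":0.11,"rz":7.56,"claw":0},{"tx":0.31,"ty":-0.627,"tz":0.11,"rz":7.56,"claw":0},{"tx":0.31,"ty":-0.627,"tz":0.11,"rz":7.56,"claw":0},{"tx":0.31,"ty":-0.627,"tz":0.11,"rz":7.56,"claw":0},{"tx":0.31,"ty":-0.627,"tz":0.11,"rz":7.56,"claw":0}]'

```text
$.increments[0]: bad value
```

Call:
apply_moves --increments '[{"tx":0.0,"ty":0.0,"tz":0.05,"rx":0.0,"ry":0.0,"rz":0.0,"claw":0.0},{"tx":0.02,"ty":-0.04,"tz":0.1,"rx":0.0,"ry":0.0,"rz":1.0,"claw":0.0},{"tx":0.31,"ty":-0.627,"tz":0.11,"rx":0.0,"ry":0.0,"rz":7.56,"claw":0.0},{"tx":0.31,"ty":-0.627,"tz":0.11,"rx":0.0,"ry":0.0,"rz":7.56,"claw":0.0},{"tx":0.31,"ty":-0.627,"tz":0.11,"rx":0.0,"ry":0.0,"rz":7.56,"claw":0.0},{"tx":0.31,"ty":-0.627,"tz":0.11,"rx":0.0,"ry":0.0,"rz":7.56,"claw":0.0},{"tx":0.31,"ty":-0.627,"tz":0.11,"rx":0.0,"ry":0.0,"rz":7.56,"claw":0.0},{"tx":0.31,"ty":-0.627,"tz":0.11,"rx":0.0,"ry":0.0,"rz":7.56,"claw":0.0},{"tx":0.31,"ty":-0.627,"tz":0.11,"rx":0.0,"ry":0.0,"rz":7.56,"claw":0.0},{"tx":0.31,"ty":-0.627,"tz":0.11,"rx":0.0,"ry":0.0,"rz":7.56,"claw":0.0},{"tx":0.31,"ty":-0.627,"tz":0.11,"rx":0.0,"ry":0.0,"rz":7.56,"claw":0.0},{"tx":0.31,"ty":-0.627,"tz":0.11,"rx":0.0,"ry":0.0,"rz":7.56,"claw":0.0}]'

```text
clock: 1.3
eef_pos: [519.2, 105.6, 335.6]
tool_rot: [3.142, -0.0, -2.932]
force: [1.0, -0.3, -0.0]
width: 0.3
```

Call:
apply_moves --increments '[{"tx":0.073,"ty":-0.148,"tz":-0.015,"rx":0.0,"ry":0.0,"rz":0.0,"claw":0.0},{"tx":0.073,"ty":-0.148,"tz":-0.015,"rx":0.0,"ry":0.0,"rz":0.0,"claw":0.0},{"tx":0.073,"ty":-0.148,"tz":-0.015,"rx":0.0,"ry":0.0,"rz":0.0,"claw":0.0},{"tx":0.073,"ty":-0.148,"tz":-0.015,"rx":0.0,"ry":0.0,"rz":0.0,"claw":0.0},{"tx":0.073,"ty":-0.148,"tz":-0.015,"rx":0.0,"ry":0.0,"rz":0.0,"claw":0.0},{"tx":0.073,"ty":-0.148,"tz":-0.015,"rx":0.0,"ry":0.0,"rz":0.0,"claw":0.0}]'

```text
clock: 1.9
eef_pos: [591.4, -39.1, 320.2]
tool_rot: [3.14, -0.001, -2.931]
force: [-0.2, -0.5, 0.7]
width: -0.2
```

```bash
python3 - <<'E'
from h import *
s=read_state();print(s["eef_pos"],s["force"])
T=get_image("top");S=get_image("scene")
cv2.imwrite("pics/z1.png",np.hstack([cv2.resize(S[110:280,210:410],None,fx=2,fy=2),cv2.resize(T[130:300,250:450],None,fx=2,fy=2)])[...,::-1])
print(proj("scene",s["eef_pos"]),proj("top",s["eef_pos"]))
E
```

```text
[591.36117094 -39.11067788 320.17888518] [-0.16458885 -0.50853992  0.7236249 ]
[334.1 166.3] [340.7 189.6]
```

View pics/z1.png

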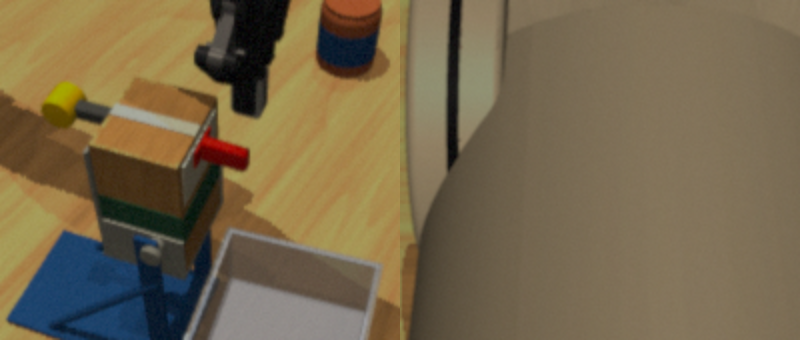

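Call:
apply_moves --increments '[{"tx":0.0,"ty":0.0,"tz":-0.02,"rx":0.0,"ry":0.0,"rz":0.0,"claw":0.0},{"tx":0.0,"ty":0.0,"tz":-0.032,"rx":0.0,"ry":0.0,"rz":0.0,"claw":0.0},{"tx":0.0,"ty":0.0,"tz":-0.0345,"rx":0.0,"ry":0.0,"rz":0.0,"claw":0.0},{"tx":0.004,"ty":0.001,"tz":-0.038,"rx":0.0,"ry":0.0,"rz":0.0,"claw":0.0},{"tx":0.008,"ty":0.0018,"tz":-0.0415,"rx":0.0,"ry":0.0,"rz":0.0,"claw":0.0},{"tx":0.012,"ty":0.0025,"tz":-0.0455,"rx":0.0,"ry":0.0,"rz":0.0,"claw":0.0},{"tx":0.015,"ty":0.0032,"tz":-0.05,"rx":0.0,"ry":0.0,"rz":0.0,"claw":0.0},{"tx":0.018,"ty":0.0038,"tz":-0.055,"rx":0.0,"ry":0.0,"rz":0.0,"claw":0.0},{"tx":0.02,"ty":0.0043,"tz":-0.0595,"rx":0.0,"ry":0.0,"rz":0.0,"claw":0.0},{"tx":0.02,"ty":0.0043,"tz":-0.0595,"rx":0.0,"ry":0.0,"rz":0.0,"claw":0.0}]'

```text
clock: 3.0
eef_pos: [613.2, -35.7, 260.9]
tool_rot: [-3.142, 0.002, -2.931]
force: [2.9, 1.2, 1.9]
width: -0.1
```

```bash
python3 - <<'E'
from h import *
s=read_state();print(s["eef_pos"],s["force"])
S=get_image("scene")
cv2.imwrite("pics/z2.png",cv2.resize(S[130:250,220:380],None,fx=4,fy=4,interpolation=2)[...,::-1])
E
```

```text
[613.18664439 -35.67091773 260.86634227] [2.87310997 1.18289792 1.92850524]
```

View pics/z2.png

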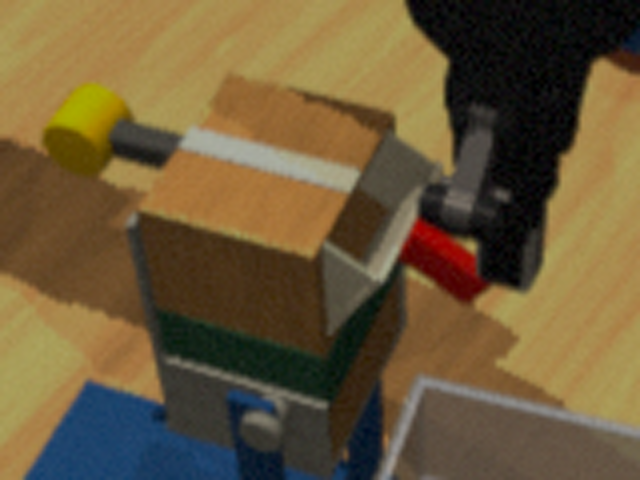

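The spout is about 0.6 rad out, with the tab tip near (470,280) in the crop, and the carton is still upright. I'll continue.

Call:
apply_moves --increments '[{"tx":0.002,"ty":0.0004,"tz":-0.005,"rx":0.0,"ry":0.0,"rz":0.0,"claw":0.0},{"tx":0.003,"ty":0.0006,"tz":-0.01,"rx":0.0,"ry":0.0,"rz":0.0,"claw":0.0},{"tx":0.0035,"ty":0.0008,"tz":-0.014,"rx":0.0,"ry":0.0,"rz":0.0,"claw":0.0},{"tx":0.0035,"ty":0.0008,"tz":-0.017,"rx":0.0,"ry":0.0,"rz":0.0,"claw":0.0},{"tx":0.0035,"ty":0.0008,"tz":-0.017,"rx":0.0,"ry":0.0,"rz":0.0,"claw":0.0}]'

```text
clock: 3.55
eef_pos: [617.4, -34.9, 244.1]
tool_rot: [-3.141, 0.004, -2.931]
force: [6.4, 1.3, 0.2]
width: 0.5
```

Call:
apply_moves --increments '[{"tx":0.0,"ty":0.0,"tz":-0.0015,"rx":0.0,"ry":0.0,"rz":0.0,"claw":0.0},{"tx":0.0,"ty":0.0,"tz":-0.0015,"rx":0.0,"ry":0.0,"rz":0.0,"claw":0.0}]'

```text
clock: 3.75
eef_pos: [617.5, -34.8, 242.8]
tool_rot: [-3.141, 0.005, -2.931]
force: [5.5, 1.7, 0.9]
width: 0.0
```

```bash
python3 - <<'E'
from h import *
s=read_state();print(s["eef_pos"],s["force"])
S=get_image("scene")
cv2.imwrite("pics/z3.png",cv2.resize(S[130:250,220:380],None,fx=4,fy=4,interpolation=2)[...,::-1])
E
```

```text
[617.4785551  -34.83145293 242.7823218 ] [5.54135742 1.67487001 0.90697612]
```

View pics/z3.png

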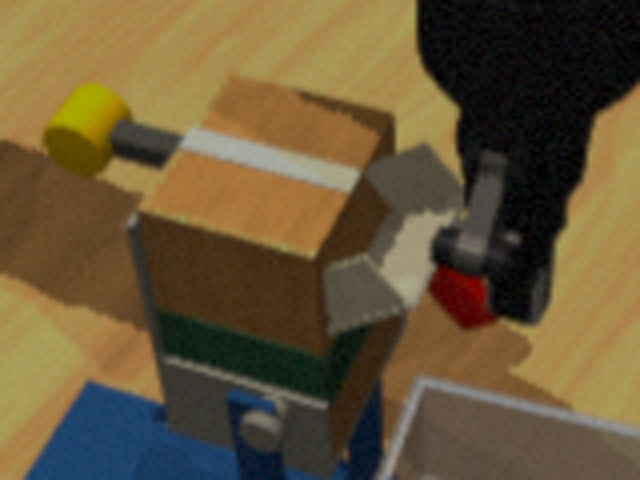

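```bash
python3 - <<'E'
from h import *
S=get_image("scene");b=blob(S,(310,180,350,220),"red");print(b)
u=np.array([.978,.208,0]);v=np.array([-.208,.978,0]);z=np.array([0,0,1.]);Hg=np.array([552.4,-51,241])
for t in(0.7,.8,.87,.95,1.03):
  c,s=np.cos(t),np.sin(t)
  f=lambda a,h,w:proj("scene",Hg+(a*c+h*s)*u+(h*c-a*s)*z+w*v).tolist()
  print(t,f(45,26,-5),f(45,46,-5),f(45,26,5),f(7,26,-5), "edge z at 617.5-11:",)
E
```

```text
(array([335.8, 203.2]), array([328, 198,  15,  13,  96], dtype=int32), [[325.70001220703125, 204.3000030517578], [329.5, 195.5], [344.8999938964844, 202.10000610351562], [341.20001220703125, 210.89999389648438]])
0.7 [337.7, 213.1] [346.0, 209.0] [339.9, 208.5] [320.1, 197.5] edge z at 617.5-11:
0.8 [336.9, 214.9] [346.0, 211.8] [339.1, 210.3] [321.0, 198.8] edge z at 617.5-11:
0.87 [336.2, 216.1] [345.8, 213.6] [338.4, 211.6] [321.5, 199.7] edge z at 617.5-11:
0.95 [335.2, 217.4] [345.3, 215.6] [337.4, 212.8] [322.0, 200.7] edge z at 617.5-11:
1.03 [334.1, 218.5] [344.5, 217.5] [336.2, 214.0] [322.4, 201.7] edge z at 617.5-11:
```

Call:
apply_moves --increments '[{"tx":0.0,"ty":0.0,"tz":-0.002,"rx":0.0,"ry":0.0,"rz":0.0,"claw":0.0},{"tx":0.0,"ty":0.0,"tz":-0.004,"rx":0.0,"ry":0.0,"rz":0.0,"claw":0.0},{"tx":0.0,"ty":0.0,"tz":-0.004,"rx":0.0,"ry":0.0,"rz":0.0,"claw":0.0}]'

```text
clock: 4.15
eef_pos: [617.8, -34.7, 238.8]
tool_rot: [-3.141, 0.005, -2.931]
force: [7.3, 2.4, 0.3]
width: 0.1
```

```bash
python3 - <<'E'
from h import *
s=read_state();print(s["eef_pos"],s["force"])
S=get_image("scene");b=blob(S,(310,180,350,225),"red");print(b);print(blob(S,(225,145,256,178),"yel")[0])
E
```

```text
[617.82112398 -34.71412524 238.81392031] [7.32216981 2.43276009 0.28143042]
(array([336.9, 205.6]), array([331, 201,  12,  12,  81], dtype=int32), [[330.8999938964844, 201.10000610351562], [340.6000061035156, 199.89999389648438], [342.1000061035156, 211.60000610351562], [332.3999938964844, 212.8000030517578]])
[240.5 156.6]
```

Call:
apply_moves --increments '[{"tx":0.0,"ty":0.0,"tz":-0.002,"rx":0.0,"ry":0.0,"rz":0.0,"claw":0.0},{"tx":0.0,"ty":0.0,"tz":-0.004,"rx":0.0,"ry":0.0,"rz":0.0,"claw":0.0},{"tx":0.0,"ty":0.0,"tz":-0.004,"rx":0.0,"ry":0.0,"rz":0.0,"claw":0.0}]'

```text
clock: 4.5
eef_pos: [618.9, -34.6, 236.3]
tool_rot: [-3.141, 0.008, -2.931]
force: [6.7, 2.9, 6.9]
width: 0.2
```

```bash
python3 - <<'E'
from h import *
s=read_state();print(s["eef_pos"],s["force"])
S=get_image("scene");b=blob(S,(310,180,350,225),"red");print(b);print(blob(S,(225,145,256,178),"yel")[0])
cv2.imwrite("pics/z4.png",cv2.resize(S[130:250,220:380],None,fx=4,fy=4,interpolation=2)[...,::-1])
E
```

```text
[618.8602899  -34.57060235 236.344371  ] [6.65997474 2.93025515 6.91169386]
(array([338., 207.]), array([333, 202,  10,  12,  67], dtype=int32), [[332.6000061035156, 202.39999389648438], [340.1000061035156, 200.5], [342.8999938964844, 211.8000030517578], [335.3999938964844, 213.60000610351562]])
[241.2 155.9]
```

View pics/z4.png

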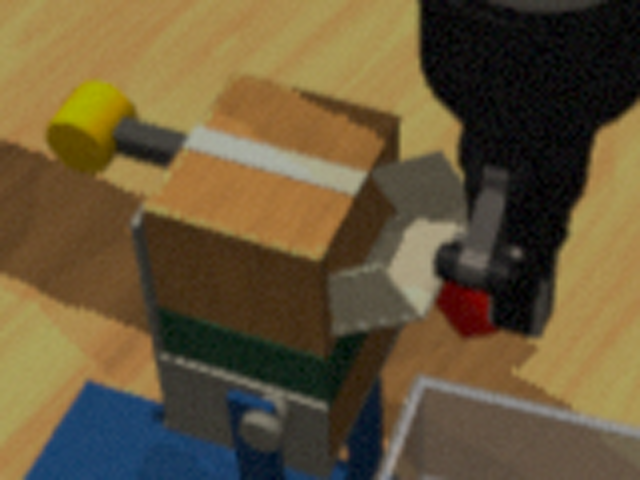

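The vertical force jumped to 7 N and the handle moved only 0.7 px, so the spout is at its stop and the carton is essentially upright. I'll retreat and go to the handle.

Call:
apply_moves --increments '[{"tx":0.02,"ty":0.004,"tz":0.01,"rx":0.0,"ry":0.0,"rz":0.0,"claw":0.0},{"tx":0.03,"ty":0.006,"tz":0.05,"rx":0.0,"ry":0.0,"rz":0.0,"claw":0.0},{"tx":0.03,"ty":0.006,"tz":0.1,"rx":0.0,"ry":0.0,"rz":0.0,"claw":0.0},{"tx":0.02,"ty":0.004,"tz":0.125,"rx":0.0,"ry":0.0,"rz":0.0,"claw":0.07},{"tx":-0.03,"ty":-0.006,"tz":0.125,"rx":0.0,"ry":0.0,"rz":0.0,"claw":0.07},{"tx":-0.08,"ty":-0.02,"tz":0.125,"rx":0.0,"ry":0.0,"rz":0.0,"claw":0.07},{"tx":-0.13,"ty":-0.03,"tz":0.125,"rx":0.0,"ry":0.0,"rz":0.0,"claw":0.07},{"tx":-0.173,"ty":-0.041,"tz":0.12,"rx":0.0,"ry":0.0,"rz":0.0,"claw":0.07},{"tx":-0.173,"ty":-0.041,"tz":0.1,"rx":0.0,"ry":0.0,"rz":0.0,"claw":0.07},{"tx":-0.173,"ty":-0.041,"tz":0.1,"rx":0.0,"ry":0.0,"rz":0.0,"claw":0.07},{"tx":-0.173,"ty":-0.041,"tz":0.1,"rx":0.0,"ry":0.0,"rz":0.0,"claw":0.07}]'

```text
clock: 5.65
eef_pos: [442.0, -76.4, 334.3]
tool_rot: [3.141, -0.002, -2.932]
force: [-0.1, 0.1, 0.4]
width: 70.1
```

```bash
python3 - <<'E'
from h import *
s=read_state();print(s["eef_pos"],s["force"],s["qpos"].round(2))
S=get_image("scene");print(blob(S,(310,180,350,225),"red"));print(blob(S,(225,145,256,178),"yel"))
print(proj("scene",s["eef_pos"]))
cv2.imwrite("pics/z5.png",cv2.resize(S[100:250,190:390],None,fx=4,fy=4,interpolation=2)[...,::-1])
E
```

```text
[441.98845853 -76.42130184 334.34250196] [-0.05472373  0.12307076  0.39444245] [ 0.06  0.22  0.06  1.9  -0.02  1.03  1.91]
(array([337.2, 204.2]), array([331, 194,  14,  19, 132], dtype=int32), [[327.0, 199.3000030517578], [334.0, 194.0], [345.79998779296875, 209.6999969482422], [338.70001220703125, 215.0]])
None
[233.8 135.4]
```

View pics/z5.png

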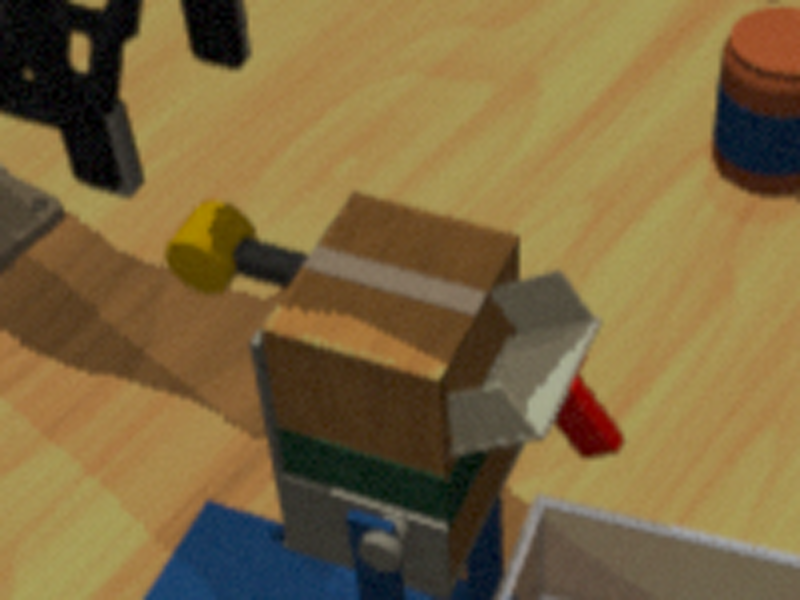

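Call:
apply_moves --increments '[{"tx":0.004,"ty":0.001,"tz":-0.03,"rx":0.0,"ry":0.0,"rz":0.0,"claw":0.07},{"tx":0.004,"ty":0.001,"tz":-0.055,"rx":0.0,"ry":0.0,"rz":0.0,"claw":0.07},{"tx":0.004,"ty":0.001,"tz":-0.072,"rx":0.0,"ry":0.0,"rz":0.0,"claw":0.07},{"tx":0.004,"ty":0.001,"tz":-0.072,"rx":0.0,"ry":0.0,"rz":0.0,"claw":0.05},{"tx":0.004,"ty":0.001,"tz":-0.072,"rx":0.0,"ry":0.0,"rz":0.0,"claw":0.02},{"tx":0.004,"ty":0.001,"tz":-0.072,"rx":0.0,"ry":0.0,"rz":0.0,"claw":0.02},{"tx":0.004,"ty":0.001,"tz":-0.072,"rx":0.0,"ry":0.0,"rz":0.0,"claw":0.02},{"tx":0.004,"ty":0.001,"tz":-0.072,"rx":0.0,"ry":0.0,"rz":0.0,"claw":0.02}]'

```text
clock: 6.5
eef_pos: [447.2, -75.0, 263.6]
tool_rot: [-3.141, 0.002, -2.93]
force: [0.3, 1.2, 3.1]
width: 25.1
```

```bash
python3 - <<'E'
from h import *
s=read_state();print(s["eef_pos"],s["force"],s["width"])
g=s["eef_pos"]+[0,0,19];H0=np.array([446,-75.5,281])
r0=0
for t in np.arange(0,2.31,.2).tolist()+[2.2,2.25]:
  c,sn=np.cos(t),np.sin(t); d=(-93*c+80*sn+93); print(round(t,2),"tx %.4f ty %.4f tz %.4f"%(d*.978/1e3,d*.208/1e3,(93*sn+80*c-80)/1e3))
E
```

```text
[447.15150717 -74.95445978 263.57938674] [0.25913734 1.22504677 3.07160861] 25.106764843427715
0.0 tx 0.0000 ty 0.0000 tz 0.0000
0.2 tx 0.0174 ty 0.0037 tz 0.0169
0.4 tx 0.0376 ty 0.0080 tz 0.0299
0.6 tx 0.0601 ty 0.0128 tz 0.0385
0.8 tx 0.0837 ty 0.0178 tz 0.0425
1.0 tx 0.1076 ty 0.0229 tz 0.0415
1.2 tx 0.1309 ty 0.0278 tz 0.0357
1.4 tx 0.1526 ty 0.0325 tz 0.0252
1.6 tx 0.1718 ty 0.0365 tz 0.0106
1.8 tx 0.1878 ty 0.0399 tz -0.0076
2.0 tx 0.1999 ty 0.0425 tz -0.0287
2.2 tx 0.2077 ty 0.0442 tz -0.0519
2.2 tx 0.2077 ty 0.0442 tz -0.0519
2.25 tx 0.2090 ty 0.0444 tz -0.0579
```

Call:
apply_moves --increments '[{"tx":0.0085,"ty":0.0018,"tz":0.009,"rx":0.0,"ry":0.0,"rz":0.0,"claw":0.02},{"tx":0.0174,"ty":0.0037,"tz":0.0169,"rx":0.0,"ry":0.0,"rz":0.0,"claw":0.02},{"tx":0.027,"ty":0.0058,"tz":0.024,"rx":0.0,"ry":0.0,"rz":0.0,"claw":0.02},{"tx":0.0376,"ty":0.008,"tz":0.0299,"rx":0.0,"ry":0.0,"rz":0.0,"claw":0.02},{"tx":0.0485,"ty":0.0104,"tz":0.035,"rx":0.0,"ry":0.0,"rz":0.0,"claw":0.02},{"tx":0.0601,"ty":0.0128,"tz":0.0385,"rx":0.0,"ry":0.0,"rz":0.0,"claw":0.02},{"tx":0.0719,"ty":0.0153,"tz":0.041,"rx":0.0,"ry":0.0,"rz":0.0,"claw":0.02},{"tx":0.0837,"ty":0.0178,"tz":0.0425,"rx":0.0,"ry":0.0,"rz":0.0,"claw":0.02},{"tx":0.0957,"ty":0.0204,"tz":0.0425,"rx":0.0,"ry":0.0,"rz":0.0,"claw":0.02},{"tx":0.1076,"ty":0.0229,"tz":0.0415,"rx":0.0,"ry":0.0,"rz":0.0,"claw":0.02},{"tx":0.1076,"ty":0.0229,"tz":0.0415,"rx":0.0,"ry":0.0,"rz":0.0,"claw":0.02}]'

```text
clock: 7.6
eef_pos: [552.4, -50.8, 303.0]
tool_rot: [3.139, -0.005, -2.93]
force: [-2.7, 4.6, -2.5]
width: 24.9
```

```bash
python3 - <<'E'
from h import *
s=read_state();print(s["eef_pos"],s["force"],s["torque"],s["width"])
S=get_image("scene")
cv2.imwrite("pics/z6.png",cv2.resize(S[100:340,190:430],None,fx=2.5,fy=2.5,interpolation=2)[...,::-1])
E
```

```text
[552.4008524  -50.7544041  302.99999536] [-2.66856415  4.55694036 -2.46100215] [0.66330143 0.97349206 0.31415862] 24.880926545735246
```

View pics/z6.png

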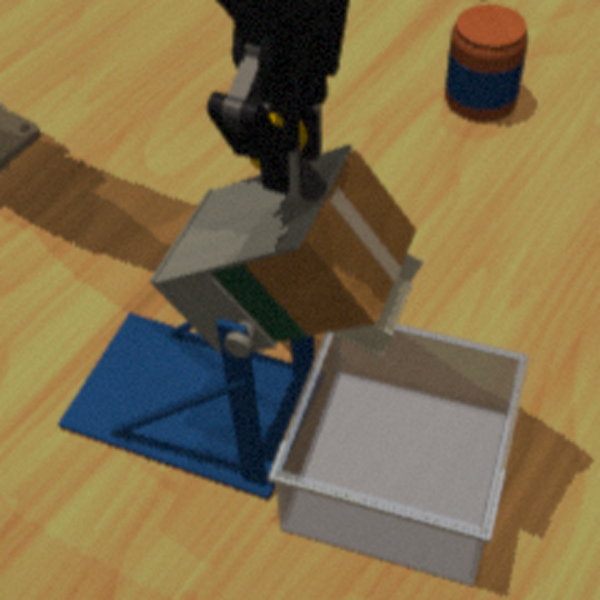

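Call:
apply_moves --increments '[{"tx":0.0118,"ty":0.0025,"tz":-0.0025,"rx":0.0,"ry":0.0,"rz":0.0,"claw":0.02},{"tx":0.0233,"ty":0.0049,"tz":-0.0058,"rx":0.0,"ry":0.0,"rz":0.0,"claw":0.02},{"tx":0.0344,"ty":0.0073,"tz":-0.0105,"rx":0.0,"ry":0.0,"rz":0.0,"claw":0.02},{"tx":0.045,"ty":0.0096,"tz":-0.0163,"rx":0.0,"ry":0.0,"rz":0.0,"claw":0.02},{"tx":0.0549,"ty":0.0117,"tz":-0.0231,"rx":0.0,"ry":0.0,"rz":0.0,"claw":0.02},{"tx":0.0642,"ty":0.0136,"tz":-0.0309,"rx":0.0,"ry":0.0,"rz":0.0,"claw":0.02},{"tx":0.0725,"ty":0.0154,"tz":-0.0397,"rx":0.0,"ry":0.0,"rz":0.0,"claw":0.02},{"tx":0.0764,"ty":0.0162,"tz":-0.0443,"rx":0.0,"ry":0.0,"rz":0.0,"claw":0.02},{"tx":0.0764,"ty":0.0162,"tz":-0.0443,"rx":0.0,"ry":0.0,"rz":0.0,"claw":0.02},{"tx":0.0764,"ty":0.0162,"tz":-0.0443,"rx":0.0,"ry":0.0,"rz":0.0,"claw":0.02},{"tx":0.0764,"ty":0.0162,"tz":-0.0443,"rx":0.0,"ry":0.0,"rz":0.0,"claw":0.02},{"tx":0.0764,"ty":0.0162,"tz":-0.0443,"rx":0.0,"ry":0.0,"rz":0.0,"claw":0.02}]'

```text
clock: 8.85
eef_pos: [630.0, -32.9, 260.2]
tool_rot: [3.137, 0.001, -2.93]
force: [-1.2, 6.1, 1.4]
width: 25.0
```

Call:
apply_moves --increments '[{"tx":0.0,"ty":0.0,"tz":0.0,"rx":0.0,"ry":0.0,"rz":0.0,"claw":0.02},{"tx":0.0,"ty":0.0,"tz":0.0,"rx":0.0,"ry":0.0,"rz":0.0,"claw":0.02},{"tx":0.0,"ty":0.0,"tz":0.0,"rx":0.0,"ry":0.0,"rz":0.0,"claw":0.02},{"tx":0.0,"ty":0.0,"tz":0.0,"rx":0.0,"ry":0.0,"rz":0.0,"claw":0.02},{"tx":0.0,"ty":0.0,"tz":0.0,"rx":0.0,"ry":0.0,"rz":0.0,"claw":0.02},{"tx":0.0,"ty":0.0,"tz":0.0,"rx":0.0,"ry":0.0,"rz":0.0,"claw":0.02}]'

```text
clock: 9.45
eef_pos: [630.0, -32.9, 260.2]
tool_rot: [3.137, 0.001, -2.93]
force: [-1.9, 7.2, 1.7]
width: 25.1
```

```bash
python3 - <<'E'
from h import *
s=read_state();print(s["eef_pos"],s["force"],s["torque"],s["width"])
S=get_image("scene")
cv2.imwrite("pics/z7.png",cv2.resize(S[100:340,190:430],None,fx=2.5,fy=2.5,interpolation=2)[...,::-1])
E
```

```text
[629.9894364  -32.88609012 260.2059473 ] [-1.85782204  7.15478049  1.71389459] [1.15972057 0.77394538 0.1552355 ] 25.107439318594228
```

View pics/z7.png

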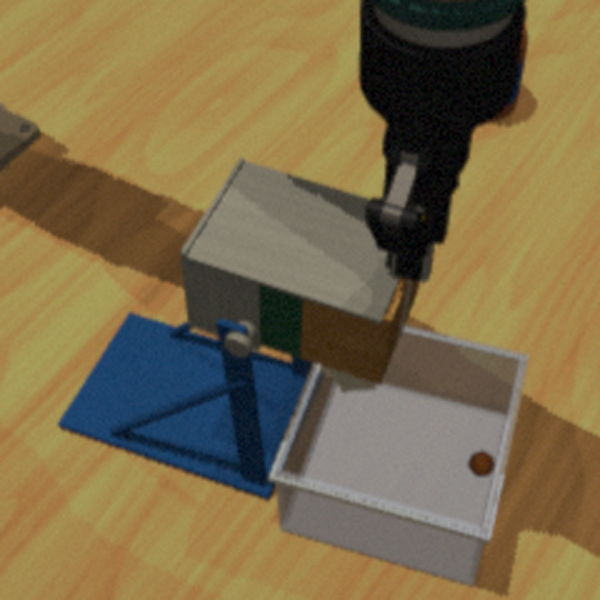

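One knob is already in the pail, at crop (481,463). I'll tip further in slow steps.

Call:
apply_moves --increments '[{"tx":0.0038,"ty":0.0015,"tz":-0.0048,"rx":0.0,"ry":0.0,"rz":0.0,"claw":0.02},{"tx":0.0038,"ty":0.0015,"tz":-0.0048,"rx":0.0,"ry":0.0,"rz":0.0,"claw":0.02},{"tx":0.0071,"ty":0.003,"tz":-0.0099,"rx":0.0,"ry":0.0,"rz":0.0,"claw":0.02},{"tx":0.0071,"ty":0.003,"tz":-0.0099,"rx":0.0,"ry":0.0,"rz":0.0,"claw":0.02},{"tx":0.0103,"ty":0.004,"tz":-0.015,"rx":0.0,"ry":0.0,"rz":0.0,"claw":0.02},{"tx":0.0103,"ty":0.004,"tz":-0.015,"rx":0.0,"ry":0.0,"rz":0.0,"claw":0.02},{"tx":0.0103,"ty":0.004,"tz":-0.015,"rx":0.0,"ry":0.0,"rz":0.0,"claw":0.02},{"tx":0.0103,"ty":0.004,"tz":-0.015,"rx":0.0,"ry":0.0,"rz":0.0,"claw":0.02},{"tx":0.0103,"ty":0.004,"tz":-0.015,"rx":0.0,"ry":0.0,"rz":0.0,"claw":0.02},{"tx":0.0103,"ty":0.004,"tz":-0.015,"rx":0.0,"ry":0.0,"rz":0.0,"claw":0.02}]'

```text
clock: 10.5
eef_pos: [640.7, -30.5, 245.5]
tool_rot: [3.14, 0.001, -2.931]
force: [-1.4, 5.7, 3.1]
width: 25.0
```

```bash
cat >> h.py <<'E'
def balls(S):
    h=cv2.cvtColor(S,cv2.COLOR_RGB2HSV);m=cv2.inRange(h,(3,130,50),(16,255,200));k=np.zeros_like(m);k[225:335,300:405]=m[225:335,300:405]
    n,l,s,c=cv2.connectedComponentsWithStats(k);return [(c[i].round(),s[i][4]) for i in range(1,n) if s[i][4]>15]
E
python3 - <<'E'
from h import *
s=read_state();print(s["eef_pos"],s["force"],s["width"])
print(balls(get_image("scene")))
E
```

```text
[640.73993747 -30.45104801 245.5156796 ] [-1.35381589  5.70475955  3.10282682] 25.040181800373617
[(array([330., 239.]), np.int32(586)), (array([395., 301.]), np.int32(864)), (array([378., 291.]), np.int32(225)), (array([335., 325.]), np.int32(20)), (array([343., 329.]), np.int32(22))]
```

Call:
apply_moves --increments '[{"tx":0.003,"ty":0.0006,"tz":-0.0055,"rx":0.0,"ry":0.0,"rz":0.0,"claw":0.02},{"tx":0.0056,"ty":0.0012,"tz":-0.011,"rx":0.0,"ry":0.0,"rz":0.0,"claw":0.02},{"tx":0.008,"ty":0.0016,"tz":-0.0165,"rx":0.0,"ry":0.0,"rz":0.0,"claw":0.02},{"tx":0.0099,"ty":0.0021,"tz":-0.0223,"rx":0.0,"ry":0.0,"rz":0.0,"claw":0.02},{"tx":0.012,"ty":0.0025,"tz":-0.028,"rx":0.0,"ry":0.0,"rz":0.0,"claw":0.02},{"tx":0.0134,"ty":0.0029,"tz":-0.034,"rx":0.0,"ry":0.0,"rz":0.0,"claw":0.02},{"tx":0.0134,"ty":0.0029,"tz":-0.034,"rx":0.0,"ry":0.0,"rz":0.0,"claw":0.02},{"tx":0.0134,"ty":0.0029,"tz":-0.034,"rx":0.0,"ry":0.0,"rz":0.0,"claw":0.02}]'

```text
clock: 11.35
eef_pos: [655.2, -27.1, 211.8]
tool_rot: [3.14, 0.003, -2.93]
force: [1.0, 6.1, 2.6]
width: 25.0
```

```bash
python3 - <<'E'
from h import *
s=read_state();print(s["eef_pos"],s["force"],s["width"])
S=get_image("scene")
cv2.imwrite("pics/z8.png",cv2.resize(S[100:340,190:430],None,fx=2.5,fy=2.5,interpolation=2)[...,::-1])
g=s["eef_pos"]+[0,0,17.4]-np.array([537.1,-56.5,200]);print("theta",np.arctan2(g[:2]@[.978,.208],g[2])-np.arctan2(-93,80))
E
```

```text
[655.19753822 -27.10184064 211.79432798] [1.01817509 6.06919773 2.61377442] 24.957550692461382
theta 2.1955992723397495
```

View pics/z8.png

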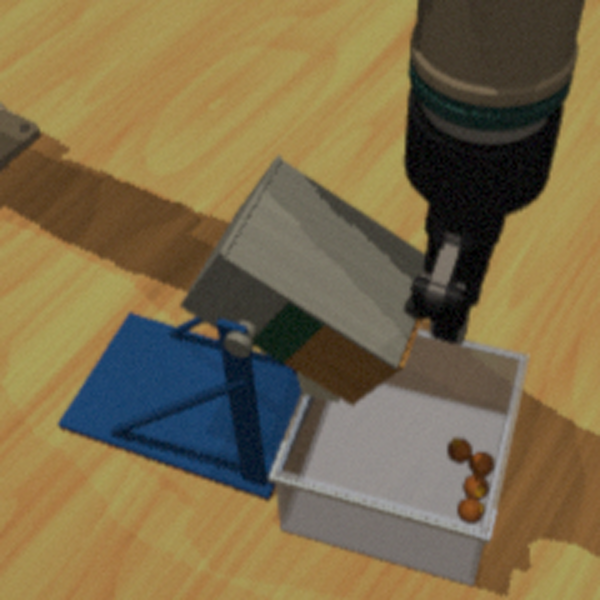

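All four knobs are in the pail, at crop (459,450), (481,463), (475,487) and (470,510). I'll press gently on to the stop.

Call:
apply_moves --increments '[{"tx":0.0004,"ty":0.0,"tz":-0.003,"rx":0.0,"ry":0.0,"rz":0.0,"claw":0.02},{"tx":0.0006,"ty":0.0,"tz":-0.005,"rx":0.0,"ry":0.0,"rz":0.0,"claw":0.02},{"tx":0.0006,"ty":0.0,"tz":-0.005,"rx":0.0,"ry":0.0,"rz":0.0,"claw":0.02}]'

```text
clock: 11.7
eef_pos: [656.3, -26.9, 207.3]
tool_rot: [3.14, 0.005, -2.93]
force: [2.0, 6.6, 3.4]
width: 25.4
```

Call:
apply_moves --increments '[{"tx":0.0004,"ty":0.0,"tz":-0.003,"rx":0.0,"ry":0.0,"rz":0.0,"claw":0.02},{"tx":0.0006,"ty":0.0,"tz":-0.005,"rx":0.0,"ry":0.0,"rz":0.0,"claw":0.02},{"tx":0.0006,"ty":0.0,"tz":-0.005,"rx":0.0,"ry":0.0,"rz":0.0,"claw":0.02}]'

```text
clock: 12.0
eef_pos: [657.2, -26.7, 202.4]
tool_rot: [3.14, 0.005, -2.929]
force: [1.5, 6.9, 3.2]
width: 25.1
```

Call:
apply_moves --increments '[{"tx":0.0,"ty":0.0,"tz":-0.003,"rx":0.0,"ry":0.0,"rz":0.0,"claw":0.02},{"tx":0.0,"ty":0.0,"tz":-0.005,"rx":0.0,"ry":0.0,"rz":0.0,"claw":0.02},{"tx":0.0,"ty":0.0,"tz":-0.005,"rx":0.0,"ry":0.0,"rz":0.0,"claw":0.02}]'

```text
clock: 12.3
eef_pos: [657.9, -26.5, 197.7]
tool_rot: [3.14, 0.007, -2.93]
force: [2.9, 5.9, 3.2]
width: 24.9
```

```bash
python3 - <<'E'
from h import *
s=read_state();print(s["eef_pos"],s["force"],s["width"])
S=get_image("scene");O=cv2.imread("pics/z8.png")
h=cv2.cvtColor(S,cv2.COLOR_RGB2HSV)
cv2.imwrite("pics/raw9.png",S[...,::-1])
# image shift of carton's rear corner between last view and now
def shift(A,B,x,y,r=12):
    t=A[y-r:y+r,x-r:x+r];q=B[y-r-8:y+r+8,x-r-8:x+r+8];m=cv2.matchTemplate(q,t,5);return np.array(cv2.minMaxLoc(m)[3])-8,m.max()
A=cv2.resize(O,(240,240),interpolation=cv2.INTER_AREA);B=S[100:340,190:430,::-1].copy()
for p in[(112,65),(160,147),(76,120),(140,160)]:print(p,shift(A,B,*p))
E
```

```text
[657.86878379 -26.5165656  197.69393326] [2.9291996  5.90987834 3.19461616] 24.929397481961747
(112, 65) (array([3, 0]), np.float32(0.9360499))
(160, 147) (array([-1,  2]), np.float32(0.88424206))
(76, 120) (array([0, 0]), np.float32(0.9519305))
(140, 160) (array([-1,  1]), np.float32(0.97630066))
```

Call:
apply_moves --increments '[{"tx":0.0,"ty":0.0,"tz":-0.003,"rx":0.0,"ry":0.0,"rz":0.0,"claw":0.02},{"tx":0.0,"ty":0.0,"tz":-0.006,"rx":0.0,"ry":0.0,"rz":0.0,"claw":0.02},{"tx":0.0,"ty":0.0,"tz":-0.006,"rx":0.0,"ry":0.0,"rz":0.0,"claw":0.02}]'

```text
clock: 12.65
eef_pos: [658.3, -26.4, 194.2]
tool_rot: [3.14, 0.009, -2.929]
force: [-1.6, 6.7, 16.0]
width: 25.1
```

```bash
python3 - <<'E'
from h import *
s=read_state();print(s["eef_pos"],s["force"],s["width"])
S=get_image("scene");O=cv2.imread("pics/z8.png")
cv2.imwrite("pics/raw10.png",S[...,::-1])
R9=cv2.imread("pics/raw9.png")[100:340,190:430].copy()
def shift(A,B,x,y,r=12):
    t=A[y-r:y+r,x-r:x+r];q=B[y-r-8:y+r+8,x-r-8:x+r+8];m=cv2.matchTemplate(q,t,5);return np.array(cv2.minMaxLoc(m)[3])-8,m.max()
B=S[100:340,190:430,::-1].copy()
for p in[(115,65),(159,149),(76,120),(139,161)]:print(p,shift(R9,B,*p))
E
```

```text
[658.32351233 -26.44606096 194.16390479] [-1.62510619  6.68905992 16.04973611] 25.073117551570824
(115, 65) (array([1, 0]), np.float32(0.97884506))
(159, 149) (array([0, 0]), np.float32(0.9710676))
(76, 120) (array([0, 0]), np.float32(0.9923464))
(139, 161) (array([0, 0]), np.float32(0.99365646))
```

The vertical force jumped to 16 N, so the carton is at its stop. I'll ease off, release and rise clear.

Call:
apply_moves --increments '[{"tx":0.0,"ty":0.0,"tz":0.002,"rx":0.0,"ry":0.0,"rz":0.0,"claw":0.02},{"tx":0.0,"ty":0.0,"tz":0.002,"rx":0.0,"ry":0.0,"rz":0.0,"claw":0.06},{"tx":0.0,"ty":0.0,"tz":0.002,"rx":0.0,"ry":0.0,"rz":0.0,"claw":0.06},{"tx":0.0,"ty":0.0,"tz":0.002,"rx":0.0,"ry":0.0,"rz":0.0,"claw":0.06},{"tx":0.0,"ty":0.0,"tz":0.002,"rx":0.0,"ry":0.0,"rz":0.0,"claw":0.06},{"tx":0.0,"ty":0.0,"tz":0.03,"rx":0.0,"ry":0.0,"rz":0.0,"claw":0.06},{"tx":0.0,"ty":0.0,"tz":0.07,"rx":0.0,"ry":0.0,"rz":0.0,"claw":0.06},{"tx":0.0,"ty":0.03,"tz":0.11,"rx":0.0,"ry":0.0,"rz":0.0,"claw":0.06},{"tx":0.0,"ty":0.08,"tz":0.13,"rx":0.0,"ry":0.0,"rz":0.0,"claw":0.06},{"tx":0.0,"ty":0.13,"tz":0.14,"rx":0.0,"ry":0.0,"rz":0.0,"claw":0.06},{"tx":0.0,"ty":0.15,"tz":0.14,"rx":0.0,"ry":0.0,"rz":0.0,"claw":0.06},{"tx":0.0,"ty":0.15,"tz":0.14,"rx":0.0,"ry":0.0,"rz":0.0,"claw":0.06}]'

```text
clock: 13.9
eef_pos: [654.7, 127.1, 329.9]
tool_rot: [3.138, 0.001, -2.924]
force: [-0.3, 0.0, 0.2]
width: 60.1
```

```bash
python3 - <<'E'
from h import *
s=read_state();print(s["eef_pos"],s["force"],s["width"])
S=get_image("scene");T=get_image("top")
cv2.imwrite("pics/z11.png",np.hstack([cv2.resize(S[100:340,190:430],(400,400)),cv2.resize(T[100:340,230:470],(400,400))])[...,::-1])
E
```

```text
[654.6938581  127.14475495 329.94992897] [-0.32344859  0.04846987  0.17856984] 60.05989215377666
```

View pics/z11.png

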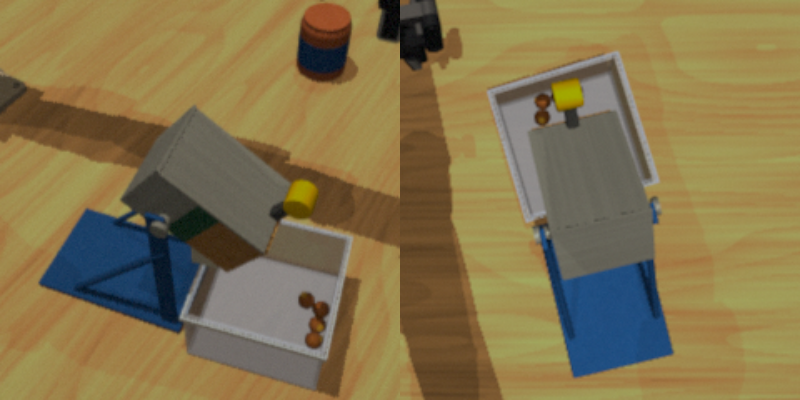

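The carton is fully over, all four knobs are in the upright pail, and the gripper is clear of everything.

```bash
python3 -c "
from cell import *
print(finish_job())"
```

```text
the job is handed in; nothing more can be done
None
```

I folded the spout out, tipped the carton right over, and all four knobs poured into the pail. The job was handed in at about 14 s of the 61 s allowed.

- **Spout:** I pushed the red tab out and down with closed fingers until the upward force jumped to about 7 N, which I took as the stop. My picture-based angle estimate at a point before that was lower, about 0.75 rad. I relied on the force jump, so 0.95 rad itself was not measured. The last push moved the handle about 0.7 px, roughly 0.01 rad of tip, so the carton was practically upright.
- **Tipping:** I gripped the yellow handle and tipped the carton along its arc, pausing while the knobs ran out. I then pressed on until the upward force rose to 16 N, taken as the stop. My handle-position estimate read 2.2 rad about 18 mm of travel before that, so it runs a little high.
- **Last pictures:** The carton was over, the pail stood upright with all four knobs in it, and the gripper was clear with about 0 N on it.

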